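Clear the carving stand and clamp a tile to it

ROBOT

A 7-joint arm with a two-finger parallel gripper is mounted at the origin on the work surface. World frame = base frame: x ahead of the robot, y to its left, z up, the work surface at z = 0. Lengths are in m, angles in rad, forces in N, time in s.
With the tool pointing down it reaches from about 0.4 to 0.85 m from the base axis. Payload 4.5 kg.
Tool frame: the origin (TCP) lies midway between the tips of the shut fingers; the grasp point (between the pads) lies 19 mm behind it; z points along the fingers, y is the line along which they close (so a half turn about z gives the same grasp; the last joint's range is limited). The gripper opens to 85 mm and grips with 20 to 120 N. Pads are 22 mm wide; open, the fingers measure 114 mm over their backs; the gripper's body (76 mm by 85 mm) begins 54 mm behind the grasp point. The pads swing forward as they close: fully open they stand 13 mm farther back than shut.
Start: joints at [1.343, 0.689, -0.195, 1.565, 0.157, 0.902, -0.215], TCP at [0.162, -0.604, 0.231] pointing down, gripper open.
Joint ranges: [-3.01, 3.01], [-0.46, 2.08], [-1.47, 1.51], [0.13, 2.56], [-1, 4.14], [0.04, 2.09], [-2.66, 2.66]. Speed limits (rad/s): [2.57, 2.57, 3.14, 3.14, 3.14, 3.14, 3.14].

INTERFACE

Orientations are given as a unit quaternion [x, y, z, w].
In Python, from bench import state, get_image, sign_off gives the robot as it stands.
- The arm moves only by the tool arm_command, never from a script. Its argument "deltas" is one flat list of numbers, 5 for each row, row after row: the shift along the tool's x, y, z in mm, then the turn about the tool's z in degrees, then the gripper's target within -1 to 1 (fully open at 1, half-way at 0, shut at -1). A call has 1 to 8 rows; each row is the pose to reach, as a shift and turn from the pose commanded when the call began, along the tool's axes at that moment; what a row does not reach only later rows make up. A row lasts 1/8 s, in which the tool goes at most 62.5 mm and 10.7 degrees, less where a joint would pass 70% of its speed; a pose out of reach is approached as far as the arm can. A call with a gripper value outside its range is refused whole. The fingers move at their own pace and stop on an object; "grip_force" is the grip in N (left out, the last holds). Time passes only in rows, so rows that repeat a pose let the fingers close. It gives the time, the measured TCP pose, the force, the opening and the grip force at its end, in the units of the state.
- state(): the state, without advancing time (a new reading comes with each control period).
- get_image(name): name is "scene" or "side" or "wrist"; returns a dict with "pixels" (400x640x3 uint8, red, green, blue), "intrinsics" (3x3 intrinsics, pixels), "rvec" (rotation vector, rad) and "tvec" (3), from world to camera coordinates, as OpenCV has them. Camera axes: x right, y down, z forward; pixel columns grow to the right and rows downward; lengths in m; the calibration is good to about 2 mm. A picture is of the moment at which its call begins. There is no depth.
- sign_off(): hands the job in; it is judged then, once.
The state is a dict: "time_s": time; "q": joint angles; "qd": joint speeds; "effort": joint torques, N m; "ee_pos": TCP position; "eef_rot": TCP orientation; "force": force on the tool from outside, world axes, zero at the start; "ft_torque": the same for the moment, N m; "opening": finger opening in m; "finger_force": force on a finger pad.
Only numpy, scipy, OpenCV 4.12 (cv2) and the standard library are available. Lean on these libraries where they do the work, as an engineer would, in place of code of your own. Each camera call takes 0.05 s, during which the arm holds its last target. There are 200 camera calls.

TASK

Lift the canister by its arch handle off the carving stand and set it down upright, wholly on the round cork mat. Then stand the terracotta tile on the stand, on its long edge and flat against the inner face of the upright steel plate, centred along it; last, squeeze the spring clamp open, take it off its rack and let it close over the middle of the tile's top edge, so that one jaw presses the tile and the other the back of the plate. Keep the canister and the tile upright, do not drop them, and leave the other things on the bench alone.

Things in the scene. Friction and masses are not known exactly. Their poses are not given: they have to be found in the camera images.
- stand: Fixed carving stand; origin on the bench under its centre. Wooden platform 170 x 170 mm, top 50 mm above the bench. Near its -y edge a steel plate stands upright along x: x -70 to 70, y -63 to -57 mm (6 thick), 62 mm above the platform. Its back (-y) is free between two 6 mm gussets at x = +-60 mm, 40 mm high above the platform. The tile belongs against its inner face, y = -57 mm.
- mat: Fixed round cork mat, 170 mm across, 6 mm thick, flat on the bench. Origin under its centre, on the bench.
- can_center (a point): Lidded aluminium canister on the stand's platform, 110 mm across, 85 mm high, 137 mm with its arch handle. The point is on its axis, half-way up (68.5 mm above its underside). The handle's level wooden grip bar runs along its own x: 100 long, 16 wide (y), 14 mm high, its centre 61.5 mm above this point, 38 mm of free space under it; uprights at x = +-47 mm.
- can: The same canister: origin at the centre of its underside, axes as above. About 0.45 kg (0.3 to 0.65).
- tile_center (a point): Terracotta tile standing loose on its long edge on the bench: 130 mm long (own x), 22 mm thick (own y), 100 mm high (z), about 0.52 kg (varies). The point is its centre, 50 mm above its lower edge. Front and back are alike.
- tile: The same tile: origin at the centre of its lower edge, axes as above.
- rack: Fixed clamp rack: wooden foot 160 x 100 x 12 mm with an upright wooden rail along its own x, 20 mm thick, 130 mm long, its top 92 mm above the bench. Origin on the bench under its centre. The clamp starts clipped over the rail's top edge, jaws down.
- clamp_pivot (a point): Spring clamp, hanging jaws down on the rack's rail. The point is the middle of its pivot pin (18 mm thick, along its own x; it rests on the edge clipped over, 9 mm below the point). It opens along y. Two black handle bars, 34 mm long (x), 12 thick, are 60 mm above the pivot, 64 mm over their outsides when parked. Rubber jaw tips, 26 mm long (x), are 66 mm below; lowest point 71 mm below.
- clamp: The same clamp with both levers, 140 g: origin and axes as for its pivot. This frame is fixed to the -y lever, so it leans by half the opening angle about x when the clamp is opened evenly.
- clamp_jaw (a joint): Angle between the clamp's levers, rad: 0 parked (20 mm between jaw tips), 0.12 on tile and plate (28 mm), stop at 0.33 (42 mm; handle bars then about 44 mm over their outsides). Squeezing the handles together opens the jaws against a spring, 7 N at first, 11 N at the stop; on 28 mm the tips press with about 7 N.
- offcut: Bystander: piece of brick 70 x 50 x 45 mm. Origin under its centre. Leave alone.
- brick: Bystander: brick 200 x 100 x 60 mm. Origin under its centre. Leave alone.
- brush: Bystander: brush 190 mm long lying flat, along its x. Leave alone.
- mallet: Bystander: hammer 200 mm long lying flat, along its x. Leave alone.
There are look-alikes about, which are no part of the job. Of the things like the can, leave any that is blue; of the rest the smaller one is meant.

How it is judged:
By the outcome, as a careful person would: the job done as asked, in the order asked, and still so for the second after the job is handed in, with the robot touching nothing.
It also fails if it takes over 72 s, if anything falls off the work surface, if the arm or the gripper's body presses on something with over 40 N, if the wrist force passes 120 N, or if a joint passes its speed limit or range.

## Working session

There is one attempt and no reset: what is moved stays moved. The work goes in short steps, Python scripts to look and compute and a tool call to move; the robot and the scene stay as the last step left them, time stands still between calls to the robot, and variables do not carry over. Pictures are saved under pics/ and viewed, at most 10 in all, crops included, and the job is handed in when it is done.

Besides the shell and the picture viewer there is one more tool, called after "Call:" by a JSON object that holds its "fn" and its "kwargs". arm_command: Moves the arm, as the interface text tells. Its arguments: {"type":"object","properties":{"deltas":{"type":"array"},"grip_force":{"type":"number"}},"required":["deltas"]}

```bash
mkdir -p pics
cat > h.py <<'E'
import numpy as np, cv2
from bench import state, get_image, sign_off
from scipy.spatial.transform import Rotation as R
def save(n,f):
    im=get_image(n); cv2.imwrite('pics/'+f+'.png',im['pixels'][:,:,::-1]); np.savez('pics/'+f+'.npz',**im); return im
def load(f): return dict(np.load('pics/'+f+'.npz'))
def ray(im,uv):
    M=cv2.Rodrigues(np.array(im['rvec'],float))[0]; c=-M.T@np.array(im['tvec']).ravel()
    d=M.T@np.linalg.inv(im['intrinsics'])@np.array([uv[0],uv[1],1.]); return c,d/np.linalg.norm(d)
def plane(im,uv,z):
    c,d=ray(im,uv); return c+d*(z-c[2])/d[2]
def proj(im,P):
    return cv2.projectPoints(np.array(P,float).reshape(-1,1,3),np.array(im['rvec'],float),np.array(im['tvec'],float),np.array(im['intrinsics']),None)[0].reshape(-1,2)
def tri(a,ua,b,ub):
    c1,d1=ray(a,ua);c2,d2=ray(b,ub); s=np.linalg.lstsq(np.c_[d1,-d2],c2-c1,rcond=None)[0]
    p,q=c1+s[0]*d1,c2+s[1]*d2; return (p+q)/2,np.linalg.norm(p-q)
def tool(p):
    s=state(); r=R.from_quat(s['eef_rot']); return r.inv().apply(np.array(p)-s['ee_pos'])*1000
E
python3 - <<'E'
from h import *
ims=[save(n,n+'0') for n in('scene','side')]
cv2.imwrite('pics/both.png',cv2.resize(np.vstack([i['pixels'][:,:,::-1] for i in ims]),(480,600)))
for i in ims: print(ray(i,(320,200)))
s=state(); print(s['ee_pos'],s['eef_rot'],s['opening'],R.from_quat(s['eef_rot']).as_matrix().round(3))
E
```

```text
(array([ 1.11467805, -0.23703619,  1.11896547]), array([-0.47679417,  0.22644611, -0.8493465 ]))
(array([ 0.47072333, -0.85905274,  0.97571859]), array([ 0.10470295,  0.7165641 , -0.68961814]))
[ 0.16157948 -0.60314676  0.23055593] [ 9.91439672e-01  1.30562946e-01 -1.76402381e-04 -8.14459137e-04] 0.08501531944704953 [[ 0.966  0.259 -0.001]
 [ 0.259 -0.966  0.002]
 [-0.    -0.002 -1.   ]]
```

View pics/scene0.png

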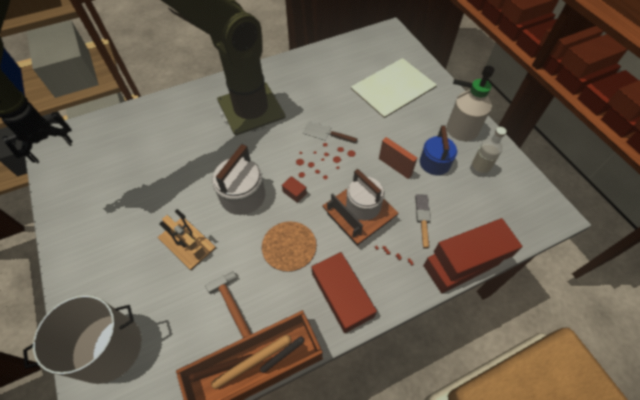

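View pics/side0.png

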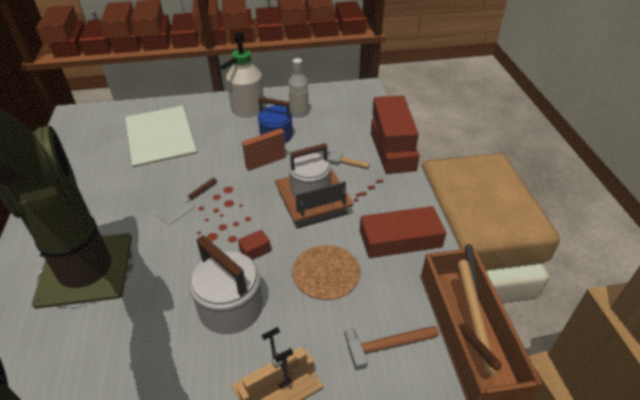

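The scene view shows the small canister on the stand at (365,195), the mat at (289,246), the tile at (398,157) and the clamp and rack at (186,238). In the side view they are at (310,170), (326,272), (265,149) and (277,375). Next I'll enlarge these areas.

Run:
```python
from h import *
a=load('scene0')['pixels'];b=load('side0')['pixels']
def c(im,x,y,w=100,h=75): return cv2.resize(im[y:y+h,x:x+w],(400,300),interpolation=cv2.INTER_CUBIC)
o=np.vstack([np.hstack([c(a,318,165),c(b,262,140)]),np.hstack([c(a,140,200),c(b,225,325)])])
cv2.imwrite('pics/crop.png',o[:,:,::-1])
# mat
for f,r in(('scene0',(255,215,325,275)),('side0',(285,240,365,305))):
    im=load(f);p=im['pixels'];hsv=cv2.cvtColor(p,cv2.COLOR_RGB2HSV)
    m=np.zeros(p.shape[:2],np.uint8);x0,y0,x1,y1=r
    m[y0:y1,x0:x1]=(hsv[y0:y1,x0:x1,1]>70)*255
    k=max(cv2.findContours(m,0,1)[0],key=cv2.contourArea)
    pts=np.array([plane(im,q[0],.006) for q in k])
    print('mat',cv2.minEnclosingCircle(pts[:,:2].astype(np.float32)))
# tile mask
for f,r in(('scene0',(375,132,420,180)),('side0',(238,125,290,170))):
    im=load(f);p=im['pixels'];hsv=cv2.cvtColor(p,cv2.COLOR_RGB2HSV)
    m=np.zeros(p.shape[:2],np.uint8);x0,y0,x1,y1=r
    m[y0:y1,x0:x1]=((hsv[y0:y1,x0:x1,1]>100)&((hsv[y0:y1,x0:x1,0]<15)))*255
    k=max(cv2.findContours(m,0,1)[0],key=cv2.contourArea)
    print(f,cv2.contourArea(k),cv2.approxPolyDP(k,2,True)[:,0].tolist())
```

```text
mat ((0.5946378111839294, -0.09792803227901459), 0.0852976068854332)
mat ((0.5948246121406555, -0.1028483584523201), 0.08515462279319763)
scene0 724.5 [[385, 138], [380, 157], [408, 176], [416, 157]]
side0 1089.0 [[281, 129], [243, 142], [248, 168], [284, 155]]
```

View pics/crop.png

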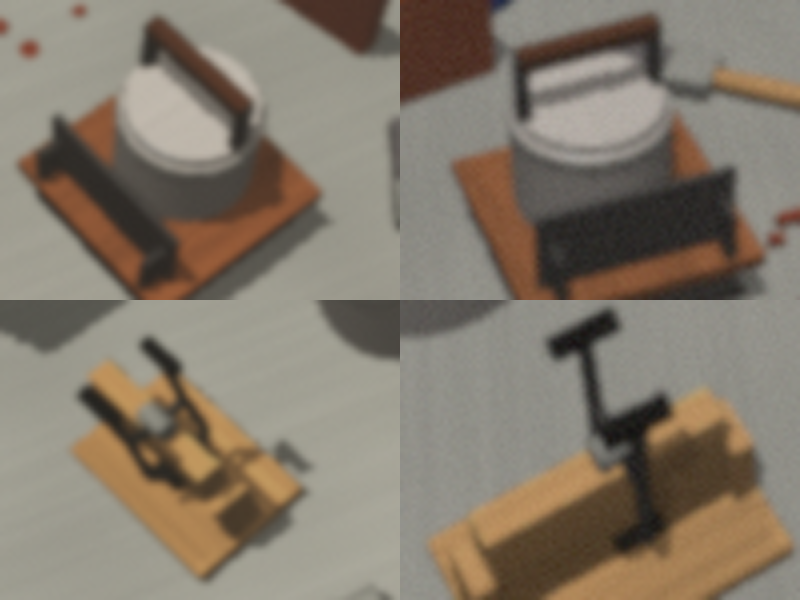

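The enlarged crop shows the stand's corners, plate top, canister grip bar, clamp bars and rack foot clearly. I'll convert these to positions.

Run:
```python
from h import *
a=load('scene0');b=load('side0')
A=lambda x,y:(318+x/4,165+y/4);B=lambda x,y:(262+(x-400)/4,140+y/4)
C=lambda x,y:(140+x/4,200+(y-300)/4);D=lambda x,y:(225+(x-400)/4,325+(y-300)/4)
def pr(n,*P):
    P=np.array(P);print(n,P.round(4).tolist()); 
    if len(P)==2:
        d=P[1]-P[0];print('   mid',P.mean(0).round(4),'len',np.linalg.norm(d).round(4),'yaw',np.degrees(np.arctan2(d[1],d[0])).round(1))
pr('stand corners scene L,R',plane(a,A(18,162),.05),plane(a,A(322,192),.05))
pr('stand corners side L,R,T',plane(b,B(453,163),.05),plane(b,B(765,262),.05),plane(b,B(678,113),.05))
pr('plate top scene',plane(a,A(55,118),.112),plane(a,A(178,240),.112))
pr('plate top side',plane(b,B(540,218),.112),plane(b,B(735,168),.112))
hz=.05+.137
pr('bar scene',plane(a,A(155,20),hz),plane(a,A(243,107),hz))
pr('bar side',plane(b,B(517,50),hz),plane(b,B(655,17),hz))
pr('tile top scene',plane(a,(385,138),.1),plane(a,(416,157),.1))
pr('tile top side',plane(b,(243,142),.1),plane(b,(281,129),.1))
pr('tile bottom side',plane(b,(248,168),.0),plane(b,(284,155),.0))
pr('rack foot L-B scene',plane(a,C(72,450),.012),plane(a,C(205,578),.012)); pr('R',plane(a,C(303,490),.012))
for n,u,v in(('hbar+',C(162,357),D(583,335)),('hbar-',C(103,410),D(637,420)),('pivot',C(157,415),D(605,448))): print(n,tri(a,u,b,v))
```

```text
stand corners scene L,R [[0.5363, 0.0462, 0.05], [0.6634, 0.2464, 0.05]]
   mid [0.5998 0.1463 0.05  ] len 0.2371 yaw 57.6
stand corners side L,R,T [[0.4983, 0.2007, 0.05], [0.6957, 0.0678, 0.05], [0.6643, 0.2294, 0.05]]
plate top scene [[0.5473, 0.0716, 0.112], [0.6786, 0.1045, 0.112]]
   mid [0.6129 0.0881 0.112 ] len 0.1354 yaw 14.1
plate top side [[0.5469, 0.0678, 0.112], [0.6788, 0.0954, 0.112]]
   mid [0.6128 0.0816 0.112 ] len 0.1347 yaw 11.8
bar scene [[0.5459, 0.1511, 0.187], [0.6385, 0.1707, 0.187]]
   mid [0.5922 0.1609 0.187 ] len 0.0947 yaw 12.0
bar side [[0.5443, 0.1467, 0.187], [0.6371, 0.1668, 0.187]]
   mid [0.5907 0.1567 0.187 ] len 0.095 yaw 12.2
tile top scene [[0.4182, 0.3344, 0.1], [0.5305, 0.384, 0.1]]
   mid [0.4744 0.3592 0.1   ] len 0.1227 yaw 23.8
tile top side [[0.4183, 0.3297, 0.1], [0.5344, 0.3763, 0.1]]
   mid [0.4763 0.353  0.1   ] len 0.1251 yaw 21.9
tile bottom side [[0.4223, 0.3303, 0.0], [0.5377, 0.3762, 0.0]]
   mid [0.48   0.3533 0.    ] len 0.1243 yaw 21.7
rack foot L-B scene [[0.398, -0.4517, 0.012], [0.5453, -0.3894, 0.012]]
   mid [ 0.4716 -0.4205  0.012 ] len 0.1599 yaw 22.9
R [[0.5083, -0.3019, 0.012]]
hbar+ (array([ 0.44858052, -0.3504715 ,  0.1563298 ]), np.float64(0.0027076252358734627))
hbar- (array([ 0.4699435, -0.3976348,  0.1549601]), np.float64(0.0007098112986615714))
pivot (array([ 0.45207375, -0.37459185,  0.09447752]), np.float64(0.0040571289751965825))
```

Call:
{"fn": "arm_command", "kwargs": {"deltas": [30, -30, -60, 0, 1, 75, -75, -70, 0, 1, 115, -115, -70, 0, 1, 155, -155, -70, 0, 1, 195, -195, -70, 0, 1, 235, -235, -70, 0, 1, 275, -275, -70, 0, 1, 315, -315, -70, 0, 1]}}

```text
time_s: 1.1
ee_pos: [0.385, -0.2163, 0.3012]
eef_rot: [0.991, 0.13, -0.0, 0.0]
force: [0.3, -0.1, 0.3]
opening: 0.0854
finger_force: 0.0
```

Call:
{"fn": "arm_command", "kwargs": {"deltas": [40, -40, 0, 1, 1, 80, -80, 0, 3, 1, 120, -120, 0, 3, 1, 160, -160, 0, 3, 1, 200, -200, 0, 3, 1, 240, -240, 0, 3, 1, 275, -280, 0, 3, 1, 296, -309, 0, 3, 1]}}

```text
time_s: 2.1
ee_pos: [0.5908, 0.16, 0.3006]
eef_rot: [0.994, 0.106, -0.0, -0.0]
force: [0.2, -0.5, -0.2]
opening: 0.0856
finger_force: 0.0
```

Call:
{"fn": "arm_command", "kwargs": {"deltas": [0, 0, 0, 0, 1, 0, 0, 0, 0, 1]}}

```text
time_s: 2.35
ee_pos: [0.59, 0.1559, 0.3007]
eef_rot: [0.995, 0.104, -0.001, 0.001]
force: [-0.4, -0.8, -0.2]
opening: 0.0853
finger_force: 0.0
```

Run:
```python
from h import *
im=save('wrist','w1');s=state();print(s['time_s'],s['ee_pos'],s['force'],R.from_quat(s['eef_rot']).as_matrix().round(3).tolist())
print(tool([.591,.158,.161]),ray(im,(320,200)))
```

```text
2.4 [0.59014695 0.15526334 0.30096138] [ 0.49127376  0.349353   -0.77877021] [[0.979, 0.206, -0.001], [0.206, -0.979, -0.002], [-0.001, 0.002, -1.0]]
[  1.57085052  -2.72254484 139.95544006] (array([0.66906679, 0.17179806, 0.44459345]), array([-0.29682816, -0.07767051, -0.95176695]))
```

View pics/w1.png

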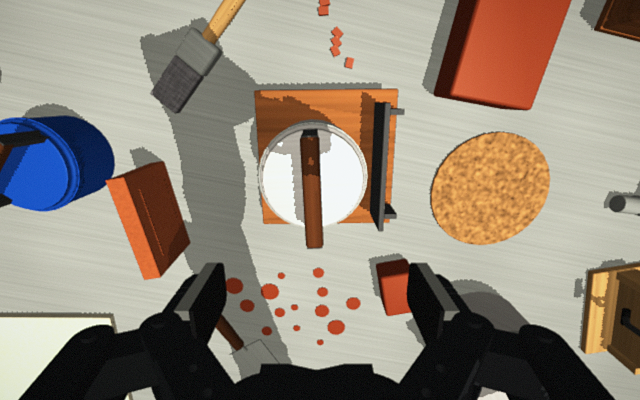

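The wrist view is sharp: the canister bar runs (301,136) to (322,247), the plate is at (383,165), the tile at (150,220) and the mat at (490,188).

Run:
```python
from h import *
im=load('w1')
def pl(n,P,z):
    Q=np.array([plane(im,p,z) for p in P]);c,sz,an=cv2.minAreaRect((Q[:,:2]*1000).astype(np.float32))
    print(n,Q.mean(0).round(4),'rect',np.round(c,1),np.round(sz,1),round(an,1))
pl('bar',[(301,135),(319,135),(322,247.5),(306,248)],.187)
pl('stand',[(255,90),(397,90),(393,224),(263,222)],.05)
p=im['pixels'];hsv=cv2.cvtColor(p,cv2.COLOR_RGB2HSV)
m=np.zeros(p.shape[:2],np.uint8);m[125:250,425:555]=(hsv[125:250,425:555,1]>90)*255
k=max(cv2.findContours(m,0,1)[0],key=cv2.contourArea)
pts=np.array([plane(im,q[0],.006)[:2] for q in k]).astype(np.float32);print('mat',cv2.fitEllipse(pts))
c=lambda x,y,w,h:cv2.resize(p[y:y+h,x:x+w],(400,600),interpolation=cv2.INTER_CUBIC)
cv2.imwrite('pics/c2.png',np.hstack([c(310,80,108,162),c(95,150,108,162)])[:,:,::-1])
```

```text
bar [0.592  0.1584 0.187 ] rect [592.1 158.4] [100.2  14.4] 13.7
stand [0.5984 0.1417 0.05  ] rect [598.1 139.7] [170.  175.4] 12.0
mat ((0.5958799123764038, -0.1007256954908371), (0.1676333248615265, 0.16905824840068817), 171.79739379882812)
```

View pics/c2.png

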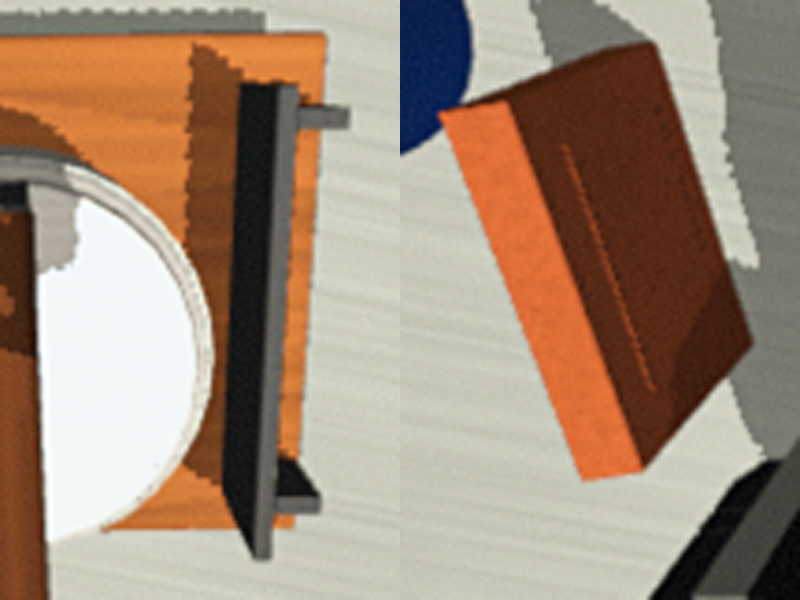

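The zoomed crop shows the plate's top strip from (288,85) to (263,560) and the tile's lit top face, with corners (438,112), (508,100), (643,470) and (583,481).

```bash
cat >> h.py <<'E'
def pl(im,n,P,z):
    Q=np.array([plane(im,p,z) for p in P]);a=(Q[0]+Q[1])/2;b=(Q[2]+Q[3])/2;d=b-a
    print(n,'centre',Q.mean(0).round(4),'len',np.linalg.norm(d).round(4),'wid',np.linalg.norm(Q[1]-Q[0]).round(4),'yaw',np.degrees(np.arctan2(d[1],d[0])).round(2))
E
python3 - <<'E'
from h import *
im=load('w1');s=108/400
T=lambda L,x0,y0:[(x0+x*s-.4,y0+y*s-.4) for x,y in L]
pl(im,'plate',T([(278,85),(298,85),(272,560),(255,560)],310,80),.112)
pl(im,'tile',T([(38,112),(108,100),(243,470),(183,481)],95,150),.1)
pl(im,'bar',[(301,135),(319,135),(322,247.5),(306,248)],.187)
print(np.hypot(.085,0))
E
```

```text
plate centre [0.6116 0.0845 0.112 ] len 0.1398 wid 0.0054 yaw -167.06
tile centre [0.4789 0.3504 0.1   ] len 0.1294 wid 0.0222 yaw -158.53
bar centre [0.592  0.1584 0.187 ] len 0.1 wid 0.0144 yaw -166.32
0.085
```

Call:
{"fn": "arm_command", "kwargs": {"deltas": [2.6, -2.5, 50, 0, 1, 2.6, -2.5, 95, 0, 1, 2.6, -2.5, 125, 0, 1, 2.6, -2.5, 140, 0, 1, 2.6, -2.5, 140, 0, 0, 2.6, -2.5, 140, 0, -0.5, 2.6, -2.5, 140, 0, -1, 2.6, -2.5, 140, 0, -1], "grip_force": 60}}

```text
time_s: 3.4
ee_pos: [0.5931, 0.1604, 0.1624]
eef_rot: [0.995, 0.105, 0.001, -0.0]
force: [-0.9, -0.5, 3.1]
opening: 0.015
finger_force: 59.7
```

Call:
{"fn": "arm_command", "kwargs": {"deltas": [0, 0, 0, 0, -1, 0, 0, 0, 0, -1, 0, 0, 0, 0, -1, 0, 0, -4, 0, -1, 0, 0, -8, 0, -1]}}

```text
time_s: 4.03
ee_pos: [0.5915, 0.1597, 0.1685]
eef_rot: [0.995, 0.105, -0.001, 0.0]
force: [0.1, 0.1, -5.5]
opening: 0.0147
finger_force: 59.5
```

Call:
{"fn": "arm_command", "kwargs": {"deltas": [0, 0, -20, 0, -1, 0, 0, -50, 0, -1, 0, 0, -80, 0, -1, 0, 5, -95, 0, -1, -3, 20, -95, 0, -1, -10, 50, -95, 0, -1, -17, 85, -95, 0, -1, -24, 120, -95, 0, -1]}}

```text
time_s: 5.03
ee_pos: [0.5925, 0.0346, 0.2623]
eef_rot: [0.995, 0.104, -0.002, 0.001]
force: [0.5, -0.5, -6.2]
opening: 0.0149
finger_force: 59.5
```

Call:
{"fn": "arm_command", "kwargs": {"deltas": [-7, 35, 0, 0, -1, -14, 70, 0, 0, -1, -20, 100, 0, 0, -1, -24, 122, 0, 0, -1, -26, 134, 0, 0, -1, -26, 136, 20, 0, -1, -26, 136, 50, 0, -1, -26, 136, 80, 0, -1]}}

```text
time_s: 6.02
ee_pos: [0.597, -0.0995, 0.1834]
eef_rot: [0.994, 0.105, 0.0, -0.001]
force: [-0.7, -0.0, -5.3]
opening: 0.0149
finger_force: 59.6
```

Call:
{"fn": "arm_command", "kwargs": {"deltas": [0, 0, 20, 0, -1, 0, 0, 40, 0, -1, 0, 0, 50, 0, -1, 0, 0, 54, 0, -1, 0, 0, 57, 0, -1, 0, 0, 60, 0, -1, 0, 0, 60, 0, -1]}}

```text
time_s: 6.9
ee_pos: [0.5968, -0.1007, 0.1245]
eef_rot: [0.995, 0.105, 0.0, 0.0]
force: [-0.1, 0.0, -5.1]
opening: 0.015
finger_force: 59.5
```

Call:
{"fn": "arm_command", "kwargs": {"deltas": [0, 0, 2, 0, -1, 0, 0, 4, 0, -1, 0, 0, 5, 0, -1, 0, 0, 5, 0, -1]}}

```text
time_s: 7.4
ee_pos: [0.5967, -0.1006, 0.1192]
eef_rot: [0.995, 0.105, -0.0, 0.0]
force: [0.5, -0.1, -5.3]
opening: 0.0149
finger_force: 59.6
```

Call:
{"fn": "arm_command", "kwargs": {"deltas": [0, 0, 1, 0, -1, 0, 0, 1, 0, -1]}}

```text
time_s: 7.65
ee_pos: [0.5969, -0.1007, 0.1185]
eef_rot: [0.995, 0.105, 0.0, 0.0]
force: [-0.8, -0.4, -4.1]
opening: 0.0149
finger_force: 59.7
```

Call:
{"fn": "arm_command", "kwargs": {"deltas": [0, 0, 0.7, 0, -1, 0, 0, 1.4, 0, -1, 0, 0, 1.4, 0, -1]}}

```text
time_s: 8.02
ee_pos: [0.5969, -0.1007, 0.1184]
eef_rot: [0.995, 0.104, 0.0, 0.0]
force: [-4.0, 0.5, 7.8]
opening: 0.0145
finger_force: 61.4
```

Call:
{"fn": "arm_command", "kwargs": {"deltas": [0, 0, -1, 0, -0.5, 0, 0, -1, 0, 0, 0, 0, -1, 0, 0.6, 0, 0, -1, 0, 1, 0, 0, -20, 0, 1, 0, 0, -60, 0, 1, 0, 0, -110, 0, 1, 0, 0, -150, 0, 1]}}

```text
time_s: 9.02
ee_pos: [0.5971, -0.1007, 0.2689]
eef_rot: [0.995, 0.105, 0.001, 0.0]
force: [0.0, -0.9, -0.6]
opening: 0.0854
finger_force: 0.0
```

Call:
{"fn": "arm_command", "kwargs": {"deltas": [-1, -30, -10, 0, 1, -3, -80, -10, -2, 1, -6, -135, -10, -3, 1, -9, -190, -10, -5, 1, -12, -245, -10, -6, 1, -14, -300, -10, -8, 1, -17, -350, -10, -9.5, 1, -19, -400, -10, -9.5, 1]}}

```text
time_s: 10.02
ee_pos: [0.4944, 0.2882, 0.2769]
eef_rot: [0.982, 0.187, 0.0, 0.0]
force: [-0.4, -0.5, 0.4]
opening: 0.0858
finger_force: 0.0
```

Call:
{"fn": "arm_command", "kwargs": {"deltas": [-1, -35, 0, 0, 1, -2, -58, 0, 0, 1, -2, -66, 0, 0, 1, -2, -66, 0, 0, 1]}}

```text
time_s: 10.52
ee_pos: [0.4692, 0.347, 0.2768]
eef_rot: [0.982, 0.187, 0.0, 0.0]
force: [-0.1, -0.2, 0.5]
opening: 0.0854
finger_force: 0.0
```

Run:
```python
from h import *
im=save('wrist','w2');s=state();print(s['time_s'],s['ee_pos'],s['force'],R.from_quat(s['eef_rot']).as_matrix().round(3).tolist())
p=im['pixels'];hsv=cv2.cvtColor(p,cv2.COLOR_RGB2HSV)
pp=proj(im,[.479,.3504,.1]);print(pp)
m=((hsv[:,:,2]>190)&(hsv[:,:,1]>140)&(hsv[:,:,0]<15)).astype(np.uint8)*255
for k in cv2.findContours(m,0,1)[0]:
    if cv2.contourArea(k)>300:
        Q=np.array([plane(im,q[0],.1)[:2]*1000 for q in k],np.float32);print(cv2.contourArea(k),cv2.boundingRect(k),cv2.minAreaRect(Q))
```

```text
10.575 [0.46966209 0.34611826 0.27675175] [-0.65062412 -0.74744152 -0.77431191] [[0.931, 0.365, 0.0], [0.365, -0.931, -0.001], [-0.0, 0.001, -1.0]]
[[315.23789481 169.57866482]]
322.0 (491, 183, 54, 13) ((537.2379760742188, 143.61007690429688), (10.36958122253418, 59.16147994995117), 13.866547584533691)
1923.0 (434, 143, 104, 42) ((543.736083984375, 182.8973388671875), (42.15156936645508, 106.94837951660156), 13.088370323181152)
1443.5 (305, 138, 21, 90) ((464.17547607421875, 344.48455810546875), (96.43150329589844, 20.317811965942383), 22.02268409729004)
967.0 (450, 112, 105, 31) ((587.1434936523438, 192.2803497314453), (13.912318229675293, 107.38201141357422), 12.660953521728516)
```

View pics/w2.png

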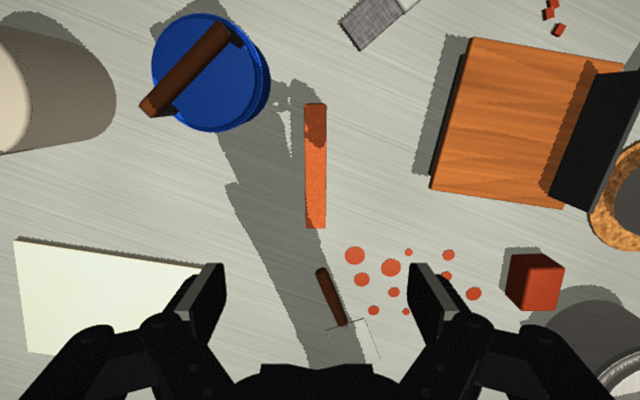

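The tile's top face spans (305,104) to (325,228) in the wrist view, and the blue canister is clear of the fingers.

Run:
```python
from h import *
im=load('w2')
Q=np.array([plane(im,p,.1) for p in[(305,104),(326.5,104),(325,227.5),(305,228)]])
pl(im,'tile',[(305,104),(326.5,104),(325,227.5),(305,228)],.1);print(tool(list(Q.mean(0)[:2])+[.07]))
```

```text
tile centre [0.4789 0.3502 0.1   ] len 0.1296 wid 0.0208 yaw -158.87
[ 10.11361689  -0.71615626 206.75026043]
```

Call:
{"fn": "arm_command", "kwargs": {"deltas": [5, 0, 40, 0, 1, 10, -0.7, 95, 0, 1, 10, -0.7, 145, 0, 1, 10, -0.7, 180, 0, 1, 10, -0.7, 200, 0, 1, 10, -0.7, 207, 0, 1, 10, -0.7, 207, 0, 0, 10, -0.7, 207, 0, -1], "grip_force": 60}}

```text
time_s: 11.58
ee_pos: [0.4789, 0.3519, 0.071]
eef_rot: [0.983, 0.186, 0.001, -0.0]
force: [0.7, 0.8, 0.1]
opening: 0.0516
finger_force: 0.0
```

Call:
{"fn": "arm_command", "kwargs": {"deltas": [0, 0, 0, 0, -1, 0, 0, 0, 0, -1, 0, 0, 0, 0, -1, 0, 0, 0, 0, -1]}}

```text
time_s: 12.08
ee_pos: [0.4786, 0.3519, 0.0708]
eef_rot: [0.982, 0.187, 0.001, -0.0]
force: [0.4, -0.9, 5.9]
opening: 0.0212
finger_force: 60.2
```

Run:
```python
from h import *
im=load('w2')
# plate top from w2: refine with dark mask
s=state();print(s['ee_pos'],R.from_quat(s['eef_rot']).as_matrix().round(4).tolist(),s['force'])
print(proj(im,[[.6116,.0845,.112]]))
```

```text
[0.47858829 0.3519298  0.07079425] [[0.9304, 0.3665, 0.0014], [0.3665, -0.9304, 0.0007], [0.0015, -0.0001, -1.0]] [ 0.44430471 -0.85063933  5.90467124]
[[619.51695707 146.04566808]]
```

Call:
{"fn": "arm_command", "kwargs": {"deltas": [0, 0, -4, 0, -1, 0, 0, -20, 0, -1, 0, 0, -50, 0, -1, 0, 10, -75, 1, -1, 3, 35, -85, 2, -1, 7, 70, -85, 4, -1, 11, 105, -85, 6, -1, 15, 140, -85, 8, -1]}}

```text
time_s: 13.08
ee_pos: [0.5434, 0.2257, 0.1554]
eef_rot: [0.993, 0.117, -0.0, 0.0]
force: [-0.3, -0.4, -5.8]
opening: 0.0212
finger_force: 59.1
```

Call:
{"fn": "arm_command", "kwargs": {"deltas": [5, 35, 0, 0.6, -1, 12, 70, 0, 0.6, -1, 20, 100, 0, 0.6, -1, 28, 122, 0, 0.6, -1, 33, 131, 0, 0.6, -1, 34, 132, 0, 0.6, -1, 34, 132, 0, 0.6, -1, 34, 132, 0, 0.6, -1]}}

```text
time_s: 14.08
ee_pos: [0.6065, 0.108, 0.1549]
eef_rot: [0.994, 0.113, -0.0, -0.0]
force: [-0.5, -0.8, -5.3]
opening: 0.0209
finger_force: 59.2
```

Run:
```python
from h import *
im=save('wrist','w3');s=state();print(s['time_s'],s['ee_pos'],s['force'],R.from_quat(s['eef_rot']).as_matrix().round(3).tolist())
print(tool([.6067,.1059,.1208]))
print(proj(im,[[.6116,.0845,.112]]))
p=im['pixels']
cv2.imwrite('pics/w3c.png',cv2.resize(p[60:330,160:520],(800,600),interpolation=cv2.INTER_CUBIC)[:,:,::-1])
```

```text
14.125 [0.60662562 0.10769242 0.15493839] [ 0.31835778 -0.24721563 -5.227556  ] [[0.974, 0.225, -0.0], [0.225, -0.974, 0.0], [-0.0, -0.001, -1.0]]
[-0.31972518  1.78163133 34.13753887]
[[351.79259969 230.86652584]]
```

View pics/w3c.png

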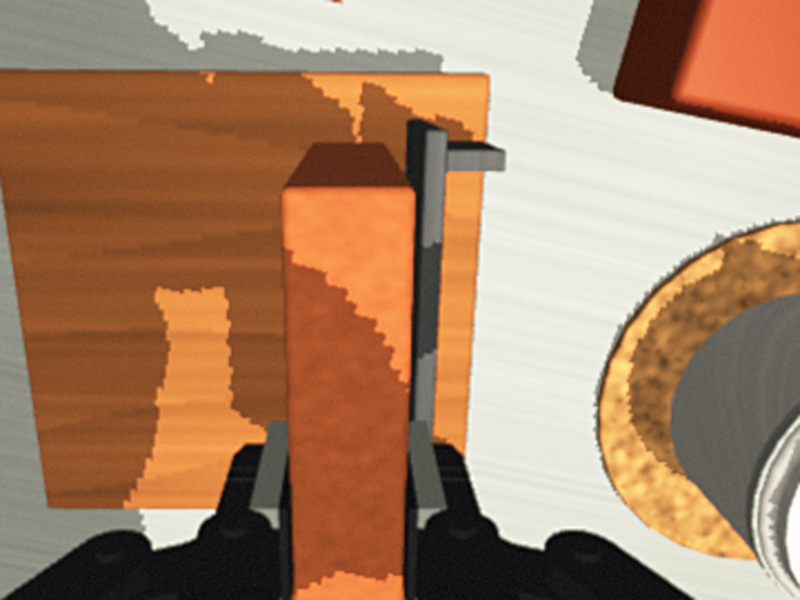

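The close view shows the held tile parallel to the plate with a small gap. The plate's inner top edge runs (423,133) to (413,420) in the crop, and the tile's far top edge runs (284,188) to (412,188).

Run:
```python
from h import *
im=load('w3');f=lambda x,y:(160+x/2.222-.3,60+y/2.222-.3)
s=state();r=R.from_quat(s['eef_rot']).as_matrix()
def t(n,x,y,z):print(n,(r.T@(plane(im,f(x,y),z)-s['ee_pos'])*1000).round(1))
t('plate inner far',424,133,.112);t('plate outer far',447,131,.112);t('plate inner near',413,420,.112);t('plate outer near',434,420,.112)
t('tile far L',284,188,.1842);t('tile far R',412,188,.1842);t('tile near L',292,590,.1842);t('tile near R',404,590,.1842)
for P in([.6116,.0845,.112],):print((r.T@(np.array(P)-s['ee_pos'])*1000).round(1))
```

```text
plate inner far [68.8 20.5 42.9]
plate outer far [69.3 26.4 42.9]
plate inner near [-13.   20.1  42.9]
plate outer near [-13.   26.3  42.9]
tile far L [ 64.6  -9.5 -29.3]
tile far R [ 64.6  11.2 -29.3]
tile near L [-14.1 -10.1 -29.3]
tile near R [-14.1  12.  -29.3]
[-0.4 23.7 42.9]
```

Call:
{"fn": "arm_command", "kwargs": {"deltas": [0, 2, 10, 0, -1, 0, 4, 22, 0, -1, 0, 5, 29, 0, -1, 0, 6, 32, 0, -1, 0, 7.5, 32.5, 0, -1, 0, 8.5, 32.5, 0, -1, 0, 8.5, 33.5, 0, -1, 0, 8.5, 34.2, 0, -1]}}

```text
time_s: 15.12
ee_pos: [0.6088, 0.1002, 0.1214]
eef_rot: [0.994, 0.113, 0.0, -0.001]
force: [-2.1, 5.4, -1.1]
opening: 0.0213
finger_force: 59.8
```

Call:
{"fn": "arm_command", "kwargs": {"deltas": [0, 0, 0.3, 0, -1, 0, 0, 0.3, 0, -1]}}

```text
time_s: 15.38
ee_pos: [0.6089, 0.1002, 0.1212]
eef_rot: [0.994, 0.113, 0.0, -0.001]
force: [-2.1, 5.1, -2.4]
opening: 0.0211
finger_force: 59.8
```

Call:
{"fn": "arm_command", "kwargs": {"deltas": [0, 0, 0.6, 0, -1, 0, 0, 1, 0, -1, 0, 0, 1, 0, -1]}}

```text
time_s: 15.75
ee_pos: [0.6089, 0.1002, 0.1209]
eef_rot: [0.994, 0.113, 0.0, -0.001]
force: [-3.7, 4.2, 2.8]
opening: 0.0212
finger_force: 60.6
```

Call:
{"fn": "arm_command", "kwargs": {"deltas": [0, 0, 0, 0, -0.4, 0, 0, 0, 0, -0.2, 0, 0, 0, 0, 0, 0, 0, -5, 0, 0.3, 0, 0, -25, 0, 0.6, 0, 0, -65, 0, 1, 0, 0, -105, 0, 1, 0, 0, -130, 0, 1]}}

```text
time_s: 16.75
ee_pos: [0.6099, 0.0982, 0.2519]
eef_rot: [0.994, 0.112, 0.002, -0.0]
force: [0.1, -0.0, -0.3]
opening: 0.0856
finger_force: 0.0
```

Call:
{"fn": "arm_command", "kwargs": {"deltas": [0, 0, 0, 0, 1]}}

```text
time_s: 16.88
ee_pos: [0.6106, 0.0984, 0.2518]
eef_rot: [0.994, 0.112, 0.003, -0.0]
force: [0.6, 0.3, 0.3]
opening: 0.0856
finger_force: 0.0
```

Run:
```python
from h import *
im=save('wrist','w4');s=state();print(s['time_s'],s['ee_pos'],s['force'],R.from_quat(s['eef_rot']).as_matrix().round(3).tolist())
p=im['pixels'];c=proj(im,[.609,.1,.15])[0].astype(int);print(c)
cv2.imwrite('pics/w4c.png',cv2.resize(p[50:260,220:420],(571,600),interpolation=cv2.INTER_CUBIC)[:,:,::-1])
```

```text
16.925 [0.60945012 0.09805584 0.25004688] [-0.57834324 -0.68103532 -0.45473093] [[0.975, 0.223, 0.002], [0.223, -0.975, 0.0], [0.002, 0.0, -1.0]]
[312 203]
```

View pics/w4c.png

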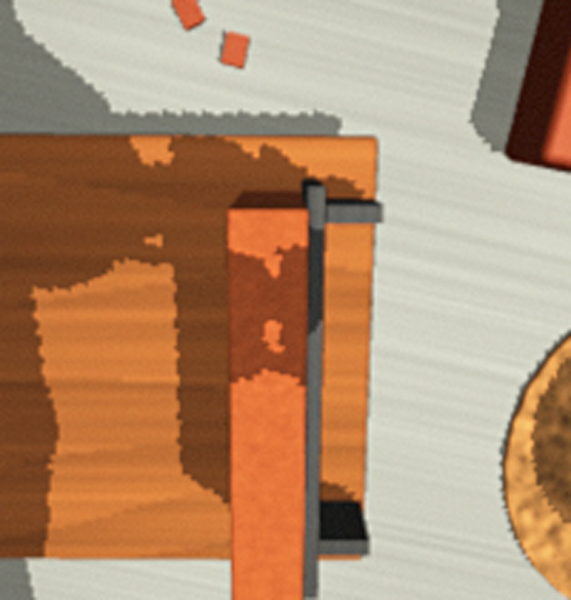

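The tile stands in front of the plate: its top runs (228,209)–(308,209) down to (233,598)–(303,598) in the crop. The plate's outer top edge runs (325,187) to (318,598).

Run:
```python
from h import *
im=load('w4');f=lambda x,y:(220+x/2.857-.3,50+y/2.857-.3)
a=np.radians(12.94);S=np.array([[np.cos(a),np.sin(a)],[-np.sin(a),np.cos(a)]])
O=np.array([.6116,.0845])
def t(n,x,y,z):print(n,(S@(plane(im,f(x,y),z)[:2]-O)*1000).round(1))
t('po',325,187,.112);t('po',318,595,.112);t('pi',305,187,.112)
t('tile far L',228,209,.15);t('tile far R',308,209,.15);t('tile near L',233,598,.15);t('tile near R',303,598,.15)
t('stand far corner',378,138,.05)
```

```text
po [69.5 -2.6]
po [-68.6  -2.4]
pi [69.5  3.5]
tile far L [65.5 25.1]
tile far R [65.5  3.9]
tile near L [-49.4  25.5]
tile near R [-49.5   4.2]
stand far corner [ 84. -25.]
```

Call:
{"fn": "arm_command", "kwargs": {"deltas": [0, 0, -40, 0, 1, -15, 25, -70, 0, 1, -40, 65, -70, -1, 1, -68, 112, -70, -3, 1, -96, 160, -70, -5, 1, -124, 207, -70, -7, 1, -152, 254, -70, -9, 1, -180, 301, -70, -10.6, 1]}}

```text
time_s: 17.92
ee_pos: [0.4993, -0.237, 0.3179]
eef_rot: [0.979, 0.204, -0.001, -0.001]
force: [1.3, -0.6, -0.5]
opening: 0.0857
finger_force: 0.0
```

Call:
{"fn": "arm_command", "kwargs": {"deltas": [-32, 40, 0, 0, 1, -60, 75, 0, 0, 1, -84, 100, 0, 0, 1, -96, 109, 0, 0, 1, -96, 109, 0, 0, 1, -96, 109, 0, 0, 1]}}

```text
time_s: 18.68
ee_pos: [0.4573, -0.3714, 0.3192]
eef_rot: [0.979, 0.205, 0.0, -0.001]
force: [0.6, -0.7, 0.4]
opening: 0.0851
finger_force: 0.0
```

Run:
```python
from h import *
im=save('wrist','w5');s=state();print(s['time_s'],s['ee_pos'],s['force'],R.from_quat(s['eef_rot']).as_matrix().round(3).tolist())
c=proj(im,[.456,-.374,.16])[0].astype(int);print(c)
p=im['pixels'];x0,y0=c[0]-80,max(c[1]-60,0);print(x0,y0)
cv2.imwrite('pics/w5c.png',cv2.resize(p[y0:y0+120,x0:x0+160],(800,600),interpolation=cv2.INTER_CUBIC)[:,:,::-1])
```

```text
18.725 [ 0.45736177 -0.37145928  0.31941295] [-0.84873872  1.02756442 -0.17466703] [[0.916, 0.402, 0.001], [0.402, -0.916, 0.001], [0.001, -0.001, -1.0]]
[316 185]
236 125
```

View pics/w5c.png

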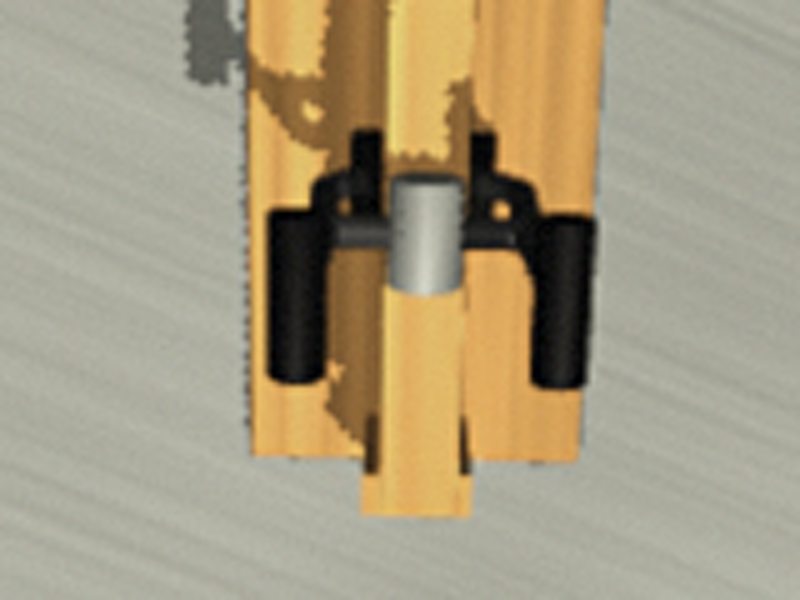

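The clamp is centred in view, with handle bars at (270–325, 210–382) and (533–592, 215–388) in the crop and the grey pivot at (425,232).

Run:
```python
from h import *
im=load('w5');f=lambda x,y:(236+x/5-.4,125+y/5-.4)
s=state();r=R.from_quat(s['eef_rot']).as_matrix()
t=lambda x,y,z:(r.T@(plane(im,f(x,y),z)-s['ee_pos'])*1000)
L=[(270,210),(328,210),(322,382),(268,382)];Rr=[(535,215),(595,215),(586,388),(533,388)]
for n,B in(('L',L),('R',Rr)):
    print(n,np.mean([t(*q,.163) for q in B],0).round(1),[t(*q,.163)[:2].round(1).tolist() for q in B])
print('pivot',np.mean([t(*q,.106) for q in[(390,180),(462,180),(462,290),(385,290)]],0).round(1))
print('rail',t(380,510,.092),t(465,510,.092),t(388,10,.092),t(475,10,.092))
pl(im,'bars yaw',[f(*q) for q in((268,296),(268,296),(590,302),(590,302))],.163)
```

```text
L [  0.3 -19.7 156.4] [[17.7, -24.5], [17.7, -13.3], [-17.1, -15.0], [-17.1, -25.8]]
R [ -0.8  32.4 156.4] [[16.7, 26.6], [16.7, 38.2], [-18.4, 37.7], [-18.4, 27.1]]
pivot [-1.000e-01  6.200e+00  2.134e+02]
rail [-74.24823693  -4.65722327 227.34685144] [-74.24566155  16.90641469 227.32765555] [ 49.47296235  -2.25713586 227.46208673] [ 49.47293659  17.68326318 227.44433356]
bars yaw centre [ 0.46  -0.377  0.163] len 0.0632 wid 0.0 yaw -67.41
```

Call:
{"fn": "arm_command", "kwargs": {"deltas": [0, 3, 40, 0.5, 1, 0, 6.3, 90, 1.1, 1, 0, 6.3, 130, 1.1, 1, 0, 6.3, 160, 1.1, 1, 0, 6.3, 176, 1.1, 1, 0, 6.3, 179, 1.1, 1, 0, 6.3, 179, 1.1, 0.7, 0, 6.3, 179, 1.1, 0.5], "grip_force": 30}}

```text
time_s: 19.73
ee_pos: [0.4594, -0.3793, 0.1416]
eef_rot: [0.981, 0.194, 0.001, 0.0]
force: [-0.2, 1.3, 2.2]
opening: 0.0644
finger_force: 1.6
```

Call:
{"fn": "arm_command", "kwargs": {"deltas": [0, 0, 0, 0, 0.3, 0, 0, 0, 0, 0, 0, 0, 0, 0, -0.3, 0, 0, 0, 0, -1, 0, 0, 0, 0, -1, 0, 0, 0, 0, -1]}}

```text
time_s: 20.48
ee_pos: [0.4625, -0.3826, 0.1471]
eef_rot: [0.981, 0.194, 0.004, 0.005]
force: [-3.8, 0.9, 33.0]
opening: 0.0428
finger_force: 27.6
```

Call:
{"fn": "arm_command", "kwargs": {"deltas": [0, 0, -4, 0, -1, 0, 0, -8, 0, -1, 0, 0, -10, 0, -1, 0, 0, -10, 0, -1]}}

```text
time_s: 20.98
ee_pos: [0.4586, -0.3792, 0.1501]
eef_rot: [0.981, 0.194, -0.0, -0.0]
force: [0.3, 0.1, -1.4]
opening: 0.0421
finger_force: 29.3
```

Call:
{"fn": "arm_command", "kwargs": {"deltas": [0, 0, -20, 0, -1, 0, 0, -60, 0, -1, 0, 0, -110, 0, -1, 0, 0, -150, 0, -1, 0, 0, -170, 0, -1, 0, 0, -170, 0, -1, 0, 0, -170, 0, -1]}}

```text
time_s: 21.85
ee_pos: [0.4579, -0.379, 0.3188]
eef_rot: [0.981, 0.194, -0.001, -0.001]
force: [-0.6, -0.4, -2.4]
opening: 0.0421
finger_force: 30.1
```

Run:
```python
from h import *
a=load('scene0');b=load('side0')
print(tri(a,(247,150),b,(203,240)),tri(a,(222,190),b,(241,280)))
ims=[save(n,n+'6') for n in('scene','side','wrist')]
s=state();P=s['ee_pos'];print(P,s['opening'],s['force'],R.from_quat(s['eef_rot']).as_matrix().round(3).tolist())
o=[]
for im in ims:
    c=proj(im,P-[0,0,.03])[0].astype(int);x0=int(np.clip(c[0]-33,0,640-67));y0=int(np.clip(c[1]-50,0,300));k=1
    w=(67,100) if im is not ims[2] else (200,300)
    if im is ims[2]: x0,y0=220,80
    print(c,x0,y0);o.append(cv2.resize(im['pixels'][y0:y0+w[1],x0:x0+w[0]],(266,400),interpolation=cv2.INTER_CUBIC))
cv2.imwrite('pics/c6.png',np.hstack(o)[:,:,::-1])
```

```text
(array([ 0.32203818, -0.10500908,  0.16748921]), np.float64(0.001274968583400324)) (array([ 0.40353439, -0.2154374 ,  0.14405552]), np.float64(0.015796382931463057))
[ 0.45813973 -0.37901593  0.3188989 ] 0.04164065945283374 [ 0.3099912  -1.17295753 -1.75682281] [[0.924, 0.381, -0.002], [0.381, -0.924, 0.002], [-0.002, -0.002, -1.0]]
[153 195] 120 145
[271 304] 238 254
[314 238] 220 80
```

View pics/c6.png

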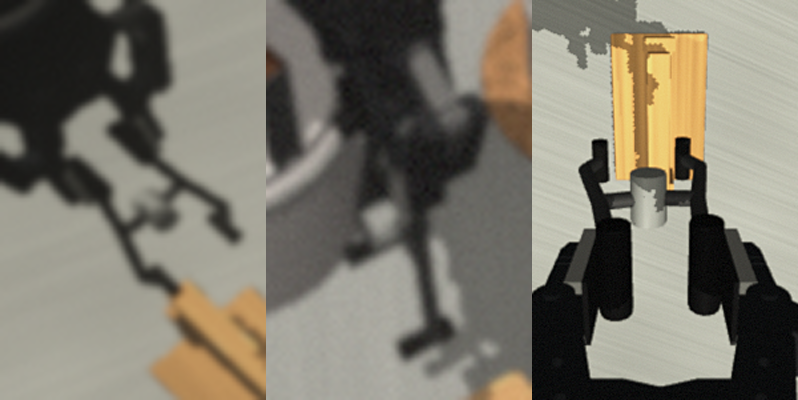

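The third panel shows the clamp held symmetrically and fully open, with bars at (615,268) and (706,265), the pivot at (648,198) and jaw tips beyond. I'll triangulate the pivot.

Run:
```python
from h import *
a,b,w=load('scene6'),load('side6'),load('wrist6')
s=state();r=R.from_quat(s['eef_rot']).as_matrix()
T=lambda P:(r.T@(np.array(P)-s['ee_pos'])*1000).round(1)
k=lambda x,y:(220+(x-532)/1.33-.3,80+y/1.333-.3)
u=(158.5,195.8),(266,309.5),k(648,198)
for i,j in((0,1),(0,2),(1,2)):
    I=[a,b,w];p,e=tri(I[i],u[i],I[j],u[j]);print(i,j,T(p),e)
def at(uv,z): # wrist ray at tool z (mm)
    c,d=ray(w,uv);c=T(c);d=r.T@d;return (c+d*(z-c[2])/d[2]).round(1)
print('pivot@46',at(k(648,198),46),'pin w',at(k(667,198),46)-at(k(631,198),46))
print('bars',at(k(615,268),-17),at(k(706,265),-17),'len',at(k(615,220),-17)-at(k(615,317),-17))
print('tips',at(k(600,160),110),at(k(683,158),110))
print('target',tool([.609,.098,.35]))
```

```text
0 1 [ -7.  -10.   51.9] 0.0010872255148961832
0 2 [ 5.3 -6.3 34.7] 0.0035111162823986985
1 2 [-5.  -7.2 52.4] 0.005764639483670998
pivot@46 [-0. -5. 46.] pin w [ 0.  17.6  0. ]
bars [  0.5 -14.7 -17. ] [  1.6  16.7 -17. ] len [38.5  1.3  0. ]
tips [ -1.1 -37.2 110. ] [  0.3  15.4 110. ]
target [ 321.31137563 -383.52062041  -30.67949974]
```

Run:
```python
from h import *
s=state();print(np.round(s['q'],3),s['time_s'])
```

```text
[ 0.826  0.571 -0.369  1.534  0.223  1.081 -0.775] 22.0
```

Call:
{"fn": "arm_command", "kwargs": {"deltas": [15, -15, 0, -10, -1, 35, -40, 0, -20, -1, 60, -70, 0, -31, -1, 85, -100, 0, -42, -1, 110, -130, 0, -53, -1, 130, -155, 0, -64, -1, 150, -178, 0, -75, -1, 160, -190, 0, -85, -1]}}

```text
time_s: 23.0
ee_pos: [0.5345, -0.1405, 0.3199]
eef_rot: [0.592, 0.806, 0.0, -0.001]
force: [-1.1, -0.8, -1.2]
opening: 0.0423
finger_force: 30.1
```

Call:
{"fn": "arm_command", "kwargs": {"deltas": [10, 7, 0, -10, -1, 30, 21, 0, -20, -1, 60, 42, 0, -31, -1, 92, 64, 0, -42, -1, 125, 87, 0, -53, -1, 158, 110, 0, -64, -1, 185, 129, 0, -75, -1, 200, 139, 0, -85.5, -1]}}

```text
time_s: 24.0
ee_pos: [0.6092, 0.091, 0.3195]
eef_rot: [-0.103, 0.995, 0.0, -0.001]
force: [0.5, 0.0, -1.6]
opening: 0.0423
finger_force: 30.0
```

Call:
{"fn": "arm_command", "kwargs": {"deltas": [0, 0, 0, 0, -1, 0, 0, 0, 0, -1]}}

```text
time_s: 24.25
ee_pos: [0.6092, 0.0875, 0.3197]
eef_rot: [-0.096, 0.995, -0.001, -0.001]
force: [-1.3, -0.2, -0.7]
opening: 0.0424
finger_force: 30.0
```

Run:
```python
from h import *
ims=[save(n,n+'7') for n in('scene','side','wrist')]
s=state();m=R.from_quat(s['eef_rot']).as_matrix();print(np.round(s['q'],2),s['time_s'],s['opening'],s['finger_force'],s['ee_pos'],m.round(3).tolist(),'yaw',np.degrees(np.arctan2(m[1,0],m[0,0])))
print(tool([.609,.098,.35]))
# clamp in wrist view: print dark/grey runs at several rows to see its pose against wrist6
for f in('wrist6','wrist7'):
    g=cv2.cvtColor(load(f)['pixels'],cv2.COLOR_RGB2GRAY)
    for y in(195,205,255,300):
        d=(g[y,230:400]<70).astype(int);e=np.flatnonzero(np.diff(np.r_[0,d,0]))+230;print(f,y,e.tolist())
```

```text
[ 0.32  0.78 -1.11  1.45  0.7   1.35  0.93] 24.4 0.041979088305316097 30.003153244033456 [0.60933964 0.08745639 0.3202778 ] [[-0.981, -0.193, -0.0], [-0.193, 0.981, -0.001], [0.0, -0.001, -1.0]] yaw -168.87492973813752
[ -1.69302894  10.37386956 -29.73564466]
wrist6 195 [266, 277, 328, 339]
wrist6 205 [256, 277, 328, 351]
wrist6 255 [259, 294, 338, 375]
wrist6 300 [230, 253, 257, 295, 337, 376, 380, 400]
wrist7 195 [266, 277, 314, 319, 328, 340]
wrist7 205 [230, 234, 256, 277, 327, 352]
wrist7 255 [254, 258, 268, 294, 338, 366, 374, 375]
wrist7 300 [230, 253, 258, 295, 337, 376, 381, 400]
```

Call:
{"fn": "arm_command", "kwargs": {"deltas": [0, 5, 8, -1, -1, -1.5, 13, 20, -1.8, -1, -1.5, 19, 30, -1.8, -1, -1.5, 20, 34, -1.8, -1, -1.5, 20, 34, -1.8, -1, -1.5, 20, 34, -1.8, -1]}}

```text
time_s: 25.15
ee_pos: [0.6071, 0.1087, 0.2867]
eef_rot: [-0.114, 0.993, -0.0, 0.0]
force: [-0.8, 1.2, -1.2]
opening: 0.0421
finger_force: 30.0
```

Run:
```python
from h import *
w=save('wrist','wrist8');save('scene','scene8');save('side','side8')
s=state();r=R.from_quat(s['eef_rot']).as_matrix();print(s['ee_pos'],r.round(3).tolist(),np.degrees(np.arctan2(r[1,0],r[0,0])),s['force'])
p=w['pixels'];h=cv2.cvtColor(p,cv2.COLOR_RGB2HSV);g=h[:,:,2]
def at(uv,zw):
    return (r.T@(plane(w,uv,zw)-s['ee_pos'])*1000).round(1)
for y in range(100,260,10):
    row=h[y,200:440];o=((row[:,1]>150)&(row[:,0]<9)).astype(int);d=(row[:,2]<60).astype(int)
    R_=lambda m:[(a,b) for a,b in (np.flatnonzero(np.diff(np.r_[0,m,0])).reshape(-1,2)+200).tolist() if b-a>2]
    print(y,'tile',R_(o),'dark',R_(d))
a=np.radians(12.94);O=np.array([.6116,.0845]);ex=np.array([np.cos(a),np.sin(a)]);ey=np.array([-ex[1],ex[0]])
q=[np.r_[O+ex*x+ey*y,z] for x,y,z in[(65.5e-3,3.9e-3,.15),(65.5e-3,25.3e-3,.15),(-64.5e-3,25.3e-3,.15),(-64.5e-3,3.9e-3,.15),(70e-3,-2.6e-3,.112),(-70e-3,-2.6e-3,.112)]]
print('expected tile/plate px',proj(w,q).round(1).tolist())
```

```text
[0.60706904 0.10872123 0.28670872] [[-0.974, -0.226, 0.001], [-0.226, 0.974, 0.0], [-0.001, -0.0, -1.0]] -166.90923164699828 [-0.72946649 -0.02421258 -1.59380886]
100 tile [] dark []
110 tile [] dark [(292, 299)]
120 tile [] dark [(289, 294)]
130 tile [] dark []
140 tile [] dark []
150 tile [] dark []
160 tile [] dark []
170 tile [] dark []
180 tile [] dark []
190 tile [] dark [(266, 277), (328, 339)]
200 tile [] dark [(264, 277), (328, 348)]
210 tile [(200, 223)] dark [(257, 277), (328, 338), (341, 351)]
220 tile [(200, 242)] dark [(239, 242), (261, 271), (278, 293), (340, 351)]
230 tile [(200, 240)] dark [(234, 237), (264, 283), (320, 326), (327, 333), (338, 351)]
240 tile [(200, 239)] dark [(267, 279), (340, 352)]
250 tile [(200, 238), (330, 336)] dark [(233, 238), (268, 294), (339, 364)]
expected tile/plate px [[296.3, 253.2], [318.0, 253.3], [318.7, 116.9], [293.7, 116.9], [292.6, 240.9], [289.6, 108.8]]
```

Run:
```python
from h import *
w=load('wrist8');h=cv2.cvtColor(w['pixels'],cv2.COLOR_RGB2HSV)
for y in(125,140,155,170):
    print(y,[(x,*h[y,x].tolist()) for x in range(282,330,2)])
```

```text
125 [(282, 13, 182, 229), (284, 12, 184, 208), (286, 13, 184, 207), (288, 11, 183, 139), (290, 12, 170, 120), (292, 113, 17, 59), (294, 9, 100, 89), (296, 9, 197, 155), (298, 9, 191, 160), (300, 9, 197, 159), (302, 9, 188, 156), (304, 10, 194, 155), (306, 9, 186, 160), (308, 9, 196, 155), (310, 9, 191, 156), (312, 9, 194, 155), (314, 9, 191, 156), (316, 9, 194, 160), (318, 9, 195, 156), (320, 12, 192, 118), (322, 13, 186, 136), (324, 12, 180, 142), (326, 12, 183, 142), (328, 12, 180, 143)]
140 [(282, 13, 183, 226), (284, 13, 179, 227), (286, 13, 179, 227), (288, 13, 182, 228), (290, 12, 180, 214), (292, 75, 9, 58), (294, 10, 76, 70), (296, 9, 192, 153), (298, 8, 188, 159), (300, 9, 191, 159), (302, 9, 188, 153), (304, 9, 196, 148), (306, 9, 192, 154), (308, 9, 192, 162), (310, 9, 192, 163), (312, 9, 197, 157), (314, 9, 194, 158), (316, 9, 190, 160), (318, 9, 187, 162), (320, 11, 195, 110), (322, 12, 186, 126), (324, 12, 185, 127), (326, 11, 181, 127), (328, 12, 180, 126)]
155 [(282, 14, 178, 233), (284, 14, 178, 232), (286, 14, 174, 234), (288, 14, 177, 234), (290, 12, 185, 228), (29
[... 177 characters left out ...]
(310, 9, 187, 154), (312, 9, 195, 148), (314, 9, 194, 155), (316, 9, 188, 156), (318, 9, 195, 157), (320, 12, 180, 112), (322, 12, 183, 127), (324, 11, 180, 129), (326, 12, 182, 126), (328, 13, 188, 126)]
170 [(282, 13, 180, 227), (284, 13, 177, 229), (286, 13, 177, 229), (288, 13, 179, 229), (290, 14, 183, 234), (292, 23, 18, 116), (294, 40, 8, 101), (296, 10, 194, 242), (298, 9, 195, 153), (300, 9, 193, 156), (302, 9, 193, 156), (304, 9, 192, 157), (306, 10, 197, 157), (308, 9, 196, 152), (310, 9, 195, 150), (312, 9, 194, 159), (314, 9, 190, 158), (316, 9, 193, 160), (318, 9, 196, 152), (320, 12, 184, 137), (322, 12, 181, 141), (324, 12, 186, 137), (326, 12, 184, 140), (328, 12, 183, 139)]
```

Call:
{"fn": "arm_command", "kwargs": {"deltas": [0, -2, 0, 0, -1, 0, -2, 8, 0, -1, 0, -2, 18, 0, -1, 0, -2, 30, 0, -1, 0, -2, 42, 0, -1, 0, -2, 52, 0, -1, 0, -2, 60, 0, -1, 0, -2, 60, 0, -1]}}

```text
time_s: 26.3
ee_pos: [0.607, 0.1067, 0.2257]
eef_rot: [-0.114, 0.993, -0.0, -0.001]
force: [0.2, 0.1, -1.5]
opening: 0.0422
finger_force: 30.0
```

Call:
{"fn": "arm_command", "kwargs": {"deltas": [0, 0, 4, 0, -1, 0, 0, 8, 0, -1, 0, 0, 12, 0, -1, 0, 0, 15, 0, -1, 0, 0, 17, 0, -1, 0, 0, 17, 0, -1]}}

```text
time_s: 27.05
ee_pos: [0.6073, 0.1069, 0.2093]
eef_rot: [-0.114, 0.993, -0.0, -0.0]
force: [-0.3, 0.9, -1.3]
opening: 0.0421
finger_force: 30.0
```

Run:
```python
from h import *
w=save('wrist','wrist9');s=state();print(s['ee_pos'],s['force'],s['opening'])
h=cv2.cvtColor(w['pixels'],cv2.COLOR_RGB2HSV)
for y in(140,155,170):
    t=np.flatnonzero((h[y,270:345,0]<11)&(h[y,270:345,1]>150))+270;print(y,t.min(),t.max())
```

```text
[0.60734613 0.10690592 0.20938707] [ 0.21581975  0.03708974 -0.93355242] 0.04210747373399447
140 290 323
155 290 323
170 291 323
```

Call:
{"fn": "arm_command", "kwargs": {"deltas": [0, 0, 1.5, 0, -1, 0, 0, 3, 0, -1, 0, 0, 3, 0, -1]}}

```text
time_s: 27.48
ee_pos: [0.6074, 0.1069, 0.2064]
eef_rot: [-0.114, 0.993, -0.0, 0.0]
force: [0.3, 0.0, -1.8]
opening: 0.0423
finger_force: 30.1
```

Call:
{"fn": "arm_command", "kwargs": {"deltas": [0, 0, 1, 0, -1, 0, 0, 2, 0, -1, 0, 0, 2, 0, -1]}}

```text
time_s: 27.85
ee_pos: [0.608, 0.1074, 0.206]
eef_rot: [-0.114, 0.993, 0.0, 0.001]
force: [-0.3, -0.8, 7.8]
opening: 0.042
finger_force: 32.2
```

Call:
{"fn": "arm_command", "kwargs": {"deltas": [0, 0, 0, 0, 0.05, 0, 0, 0.5, 0, 0.1, 0, 0, 1.5, 0, 0.17, 0, 0, 2.3, 0, 0.23, 0, 0, 3, 0, 0.3, 0, 0, 3, 0, 0.35]}}

```text
time_s: 28.6
ee_pos: [0.6068, 0.1064, 0.2006]
eef_rot: [-0.114, 0.993, -0.0, -0.001]
force: [-0.2, -0.8, -0.8]
opening: 0.0576
finger_force: 0.0
```

Call:
{"fn": "arm_command", "kwargs": {"deltas": [0, 0, 0, 0, 0.5, 0, 0, 0, 0, 0.7, 0, 0, 0, 0, 1, 0, 0, 0, 0, 1, 0, 0, 0, 0, 1]}}

```text
time_s: 29.22
ee_pos: [0.6073, 0.1069, 0.2014]
eef_rot: [-0.114, 0.993, -0.0, -0.0]
force: [-0.1, 0.0, -0.5]
opening: 0.0857
finger_force: 0.0
```

Run:
```python
from h import *
w=save('wrist','wrist10');s=state();r=R.from_quat(s['eef_rot']).as_matrix()
g=cv2.cvtColor(w['pixels'],cv2.COLOR_RGB2GRAY)
for y in(230,250,270,290,310):
    d=(g[y,180:460]<60).astype(int);e=np.flatnonzero(np.diff(np.r_[0,d,0])).reshape(-1,2)+180
    print(y,[q for q in e.tolist() if q[1]-q[0]>3])
for y in(-40,-30,-20,-10,0,10,20,30):print(y,proj(w,s['ee_pos']+r@np.array([0,y,-20])/1000).round(0).tolist())
```

```text
230 [[265, 295], [323, 353]]
250 [[180, 227], [253, 289], [347, 381]]
270 [[213, 225], [252, 278], [353, 378], [409, 421]]
290 [[180, 187], [201, 226], [253, 279], [352, 377], [407, 433], [446, 456]]
310 [[189, 223], [254, 280], [351, 375], [411, 445]]
-40 [[230.0, 286.0]]
-30 [[252.0, 286.0]]
-20 [[274.0, 286.0]]
-10 [[297.0, 286.0]]
0 [[319.0, 286.0]]
10 [[341.0, 286.0]]
20 [[363.0, 286.0]]
30 [[385.0, 286.0]]
```

Call:
{"fn": "arm_command", "kwargs": {"deltas": [0, 0, -10, 0, 1, 0, 0, -30, 0, 1, 0, 0, -60, 0, 1, 0, 0, -95, 0, 1, 0, 0, -120, 0, 1, 0, 0, -120, 0, 1, 0, 0, -120, 0, 1]}}

```text
time_s: 30.15
ee_pos: [0.6071, 0.1066, 0.3213]
eef_rot: [-0.114, 0.993, -0.0, -0.0]
force: [-0.7, 0.4, -1.0]
opening: 0.0854
finger_force: 0.0
```

Run:
```python
from h import *
w=save('wrist','wrist11');S=save('side','side11');C=save('scene','scene11')
s=state();print(s['time_s'],s['ee_pos'],s['force'])
g=cv2.cvtColor(w['pixels'],cv2.COLOR_RGB2GRAY);h=cv2.cvtColor(w['pixels'],cv2.COLOR_RGB2HSV)
a=np.radians(12.94);O=np.array([.6116,.0845]);ex=np.array([np.cos(a),np.sin(a)]);ey=np.array([-ex[1],ex[0]])
def st(uv,z):
    d=plane(w,uv,z)[:2]-O;return (np.array([d@ex,d@ey])*1000).round(1)
m=np.zeros_like(g);m[60:250,220:420]=(g[60:250,220:420]<55)*255
for k in cv2.findContours(m,0,1)[0]:
    if cv2.contourArea(k)>80:
        x,y,ww,hh=cv2.boundingRect(k);print('dark',(x,y,ww,hh),st((x,y),.22),st((x+ww,y+hh),.22))
# tile
m=(((h[:,:,0]<11)&(h[:,:,1]>170)&(h[:,:,2]>100)).astype(np.uint8))*255;m[:50]=0;m[250:]=0
for k in cv2.findContours(m,0,1)[0]:
    x,y,ww,hh=cv2.boundingRect(k)
    if cv2.contourArea(k)>250 and 220<x<400:print('tile',(x,y,ww,hh),st((x,y),.15),st((x+ww,y+hh),.15))
q=[np.r_[O+ex*x+ey*y,z] for x,y,z in[(65.5e-3,3.9e-3,.15),(-64.5e-3,25.3e-3,.15),(0,.011,.159)]]
print(proj(w,q).round(1).tolist())
# can on mat, by scene: bar ends at mat
b=load('w2')
print('can', s['opening'])
```

```text
30.3 [0.60688818 0.10648433 0.3203962 ] [0.91393771 0.53336164 0.89236892]
dark (220, 201, 29, 49) [ -0.5 -57.2] [ 43.7 -36.3]
dark (281, 160, 23, 64) [-34.4  -6.4] [19.5 11.1]
dark (321, 159, 32, 64) [-35.3  24.9] [18.4 52. ]
dark (290, 108, 31, 17) [-73.4   1.5] [-61.1  24.7]
tile (300, 188, 24, 51) [7.7 4.4] [65.3 29.9]
tile (299, 116, 23, 64) [-64.2   4.4] [-0.9 27.1]
[[300.2, 239.0], [320.7, 115.7], [306.0, 183.0]]
can 0.08486227829451569
```

```bash
python3 -c "
from h import *
print(sign_off())"
```

```text
the job is handed in; nothing more can be done
None
```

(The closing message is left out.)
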